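# Sort sealed cartridge cases by wrist load after an archive fire

## Task

Each of the two sealed cartridge cases in the long black steel rack may still hold its heavy cartridge or be empty, so both, one or neither may be full: one after the other, lift each just clear of the rack (its underside never 8 cm or more above the table) and judge by its weight. Seat every full case in a slot of the metal rack with the carrying hoops and every empty one in a slot of the plain wooden rack, any free slot, upright and fully home. Feel each in gently, pressing on those racks with less than 20 N, do not tip a case or let it drop, and leave the torch, brush and white bottle alone.

Things in the scene. Friction and masses are not known exactly. Their poses are not given: they have to be found in the camera images.
- case_a: one of two look-alike sealed cartridge cases of grey plastic, a plain upright box 100 mm long (its x), 26 thick (its y), 90 tall (z up). Origin: centre of the underside, 6 mm above the table in a slot at the start. Full it weighs 0.36 to 0.50 kg, empty 0.12 to 0.16 kg; nothing outside tells which. Grip it across the 26 mm on its upper half, which stands free of the rack
- case_b: one of two look-alike sealed cartridge cases of grey plastic, a plain upright box 100 mm long (its x), 26 thick (its y), 90 tall (z up). Origin: centre of the underside, 6 mm above the table in a slot at the start. Full it weighs 0.36 to 0.50 kg, empty 0.12 to 0.16 kg; nothing outside tells which. Grip it across the 26 mm on its upper half, which stands free of the rack
- source_rack: long black steel rack without hoops in which both cases stand at the start; fixed, 286 mm along x, 70 along y, 38 high, two slots end to end along its x, centred at its x = -79 and +79 mm, 32 mm deep (floor 6 mm, rim 38 mm above the table), 104 x 30 mm in plan: 2 mm play all round a case. Origin: centre of the underside; yaw = the slots' yaw
- keep_rack: aluminium rack for full cases, a carrying hoop sticking out 37 mm at each end (x), 22 mm up; fixed, 126 mm along x, 128 along y, 38 high, two slots along x at its y = -38 and +38 mm, 32 mm deep (floor 6 mm, rim 38 mm above the table), 101.6 x 27.6 mm in plan, no lead-in: 0.8 mm play all round a case. Origin: centre of the underside; yaw = the slots' yaw
- reject_rack: plain wooden rack for empty cases, without hoops; fixed, 126 mm along x, 128 along y, 38 high, two slots along x at its y = -38 and +38 mm, 32 mm deep (floor 6 mm, rim 38 mm above the table), 101.6 x 27.6 mm in plan, no lead-in: 0.8 mm play all round a case. Origin: centre of the underside; yaw = the slots' yaw
- keep_rack_slot0 (a point): centre of the floor of the slot at y = -38 mm of the metal rack with hoops (full cases); x along the slot, z up. The floor is a sprung steel plate, 6 mm above the table, that yields 4 mm at 2.5 N per mm
- keep_rack_slot1 (a point): centre of the floor of the slot at y = +38 mm of the metal rack with hoops (full cases); x along the slot, z up. The floor is a sprung steel plate, 6 mm above the table, that yields 4 mm at 2.5 N per mm
- reject_rack_slot0 (a point): centre of the floor of the slot at y = -38 mm of the wooden rack (empty cases); x along the slot, z up. The floor is a sprung steel plate, 6 mm above the table, that yields 4 mm at 2.5 N per mm
- reject_rack_slot1 (a point): centre of the floor of the slot at y = +38 mm of the wooden rack (empty cases); x along the slot, z up. The floor is a sprung steel plate, 6 mm above the table, that yields 4 mm at 2.5 N per mm
- torch: yellow torch, 140 mm tall, 40 mm wide, standing on end beyond the racks; origin: centre of the underside. Leave it alone
- brush: hand brush lying on the table beyond the racks; origin: its underside. Leave it alone
- spray: white bottle, 120 mm tall, 56 mm wide, standing beyond the racks; origin: centre of the underside. Leave it alone

How it is judged:
On the way, in this order (a step that is already met when the one before it is completed fails the run):
1. a case is held just clear of the source rack (underside 39 to 80 mm above the table) (((height (world z) of case_a between 0.039 and 0.08 m and contact force between the fingers and case_a above 1 N and contact force between case_a and source_rack below 0.05 N) or (height (world z) of case_b between 0.039 and 0.08 m and contact force between the fingers and case_b above 1 N and contact force between case_b and source_rack below 0.05 N))), for 0.3 s.
2. a case stands home in a slot of one of the two sorting racks, let go ((((((horizontal distance between case_a and keep_rack_slot0 below 0.006 m or horizontal distance between case_a and keep_rack_slot1 below 0.006 m) and z of case_a in the frame of keep_rack between 0.003 and 0.009 m and angle between case_a's own z axis and vertical below 0.1 rad) or ((horizontal distance between case_a and reject_rack_slot0 below 0.006 m or horizontal distance between case_a and reject_rack_slot1 below 0.006 m) and z of case_a in the frame of reject_rack between 0.003 and 0.009 m and angle between case_a's own z axis and vertical below 0.1 rad)) and contact force between the fingers and case_a below 0.05 N) or ((((horizontal distance between case_b and keep_rack_slot0 below 0.006 m or horizontal distance between case_b and keep_rack_slot1 below 0.006 m) and z of case_b in the frame of keep_rack between 0.003 and 0.009 m and angle between case_b's own z axis and vertical below 0.1 rad) or ((horizontal distance between case_b and reject_rack_slot0 below 0.006 m or horizontal distance between case_b and reject_rack_slot1 below 0.006 m) and z of case_b in the frame of reject_rack between 0.003 and 0.009 m and angle between case_b's own z axis and vertical below 0.1 rad)) and contact force between the fingers and case_b below 0.05 N))), for 0.2 s.
3. with that one seated, the other case is held just clear of the source rack ((((((horizontal distance between case_a and keep_rack_slot0 below 0.006 m or horizontal distance between case_a and keep_rack_slot1 below 0.006 m) and z of case_a in the frame of keep_rack between 0.003 and 0.009 m and angle between case_a's own z axis and vertical below 0.1 rad) or ((horizontal distance between case_a and reject_rack_slot0 below 0.006 m or horizontal distance between case_a and reject_rack_slot1 below 0.006 m) and z of case_a in the frame of reject_rack between 0.003 and 0.009 m and angle between case_a's own z axis and vertical below 0.1 rad)) and contact force between the fingers and case_a below 0.05 N and height (world z) of case_b between 0.039 and 0.08 m and contact force between the fingers and case_b above 1 N and contact force between case_b and source_rack below 0.05 N) or ((((horizontal distance between case_b and keep_rack_slot0 below 0.006 m or horizontal distance between case_b and keep_rack_slot1 below 0.006 m) and z of case_b in the frame of keep_rack between 0.003 and 0.009 m and angle between case_b's own z axis and vertical below 0.1 rad) or ((horizontal distance between case_b and reject_rack_slot0 below 0.006 m or horizontal distance between case_b and reject_rack_slot1 below 0.006 m) and z of case_b in the frame of reject_rack between 0.003 and 0.009 m and angle between case_b's own z axis and vertical below 0.1 rad)) and contact force between the fingers and case_b below 0.05 N and height (world z) of case_a between 0.039 and 0.08 m and contact force between the fingers and case_a above 1 N and contact force between case_a and source_rack below 0.05 N))), for 0.3 s.
At the end, for the whole second after the job is handed in: Full cases stand in slots of the metal rack with hoops, empty ones in slots of the wooden rack: centred within 6 mm, underside within 3 mm of the slot floor, upright within 0.1 rad, at rest, bearing on that rack with their own weight (over 2.5 N if full, 0.4 to 2.5 N if empty) ((((horizontal distance between case_a and keep_rack_slot0 below 0.006 m or horizontal distance between case_a and keep_rack_slot1 below 0.006 m) and z of case_a in the frame of keep_rack between 0.003 and 0.009 m and angle between case_a's own z axis and vertical below 0.1 rad and contact force between case_a and keep_rack above 2.5 N) or ((horizontal distance between case_a and reject_rack_slot0 below 0.006 m or horizontal distance between case_a and reject_rack_slot1 below 0.006 m) and z of case_a in the frame of reject_rack between 0.003 and 0.009 m and angle between case_a's own z axis and vertical below 0.1 rad and contact force between case_a and reject_rack between 0.4 and 2.5 N)) and linear speed of each of case_a, case_b below 0.02 m/s and (((horizontal distance between case_b and keep_rack_slot0 below 0.006 m or horizontal distance between case_b and keep_rack_slot1 below 0.006 m) and z of case_b in the frame of keep_rack between 0.003 and 0.009 m and angle between case_b's own z axis and vertical below 0.1 rad and contact force between case_b and keep_rack above 2.5 N) or ((horizontal distance between case_b and reject_rack_slot0 below 0.006 m or horizontal distance between case_b and reject_rack_slot1 below 0.006 m) and z of case_b in the frame of reject_rack between 0.003 and 0.009 m and angle between case_b's own z axis and vertical below 0.1 rad and contact force between case_b and reject_rack between 0.4 and 2.5 N))); the robot touches nothing.
It fails at once if a case is raised 80 mm or more above the table (height (world z) of any of case_a, case_b above 0.08 m).
It fails at once if a case is pressed against a sorting rack (metal or wooden) with more than 20 N (contact force between any of case_a, case_b and keep_rack above 20 N or contact force between any of case_a, case_b and reject_rack above 20 N).
It fails at once if a case is let go more than about 1 cm above where it stands ((height (world z) of case_a above 0.018 m and contact force between the fingers and case_a below 0.02 N) or (height (world z) of case_b above 0.018 m and contact force between the fingers and case_b below 0.02 N)).
It fails at once if a case is tipped by more than 0.35 rad (angle between any of case_a, case_b's own z axis and vertical above 0.35 rad).
It fails at once if the torch, brush or white bottle is moved by more than 20 mm (distance of any of torch, brush, spray from where it was at the start of the episode above 0.02 m).
It also fails if it takes over 61 s, if anything falls off the work surface, if the arm or the gripper's body presses on something with over 40 N, if the wrist force passes 120 N, or if a joint passes its speed limit or range.

## Robot

A 7-joint arm with a two-finger parallel gripper is mounted at the origin on the work surface. World frame = base frame: x ahead of the robot, y to its left, z up, the work surface at z = 0. Lengths are in m, angles in rad, forces in N, time in s.
With the tool pointing down it reaches from about 0.425 to 0.825 m from the base axis. Payload 3.6 kg.
Tool frame: the origin (TCP) lies midway between the tips of the shut fingers; the grasp point (between the pads) lies 19 mm behind it; z points along the fingers, y is the line along which they close (so a half turn about z gives the same grasp; the last joint's range is limited). The gripper opens to 85 mm and grips with 20 to 120 N. Pads are 22 mm wide; open, the fingers measure 114 mm over their backs; the gripper's body (76 mm by 85 mm) begins 54 mm behind the grasp point. The pads swing forward as they close: fully open they stand 13 mm farther back than shut.
Start: joints at [-1.284, 0.615, -0.013, 1.423, 0.008, 1.103, -0.04], TCP at [0.201, 0.618, 0.231] pointing down, gripper open.
Joint ranges: [-3.12, 3.12], [-0.3, 2.06], [-1.34, 1.32], [0.26, 2.42], [-1.36, 4.5], [0.01, 1.98], [-2.84, 2.84]. Speed limits (rad/s): [2.79, 2.79, 3.14, 3.14, 3.14, 3.14, 3.14].

## Interface

Orientations are given as a unit quaternion [w, x, y, z].
In Python, from plant import robot gives the robot as it stands.
- The arm moves only by the shell command python3 -m jog 'ROWS'. ROWS is JSON, a list of rows, each an object of numbers: "rx", "ry", "rz": the turn, a rotation vector about the tool's x, y, z in units of 8 degrees (1.0 is 8 degrees); "tx", "ty", "tz": the shift along the tool's x, y, z in units of 40 mm (1.0 is 40 mm); "claw": the opening, from 0 (shut) to 1 (fully open). In form: [{"rx": .., "ry": .., "rz": .., "tx": .., "ty": .., "tz": .., "claw": ..}, ...]. A call has 1 to 5 rows; each row shifts and turns the commanded pose from where the row before left it, along the tool's axes as they then stand; what a row does not reach is not made up. A row lasts 1/10 s, in which the tool goes at most 50 mm and 8.59 degrees, less where a joint would pass 70% of its speed; a pose out of reach is approached as far as the arm can. A call is refused whole if a number of a shift passes 1 or a number of a turn 1, either way. A call with a gripper value outside its range is refused whole. The fingers move at their own pace and stop on an object; the grip force is fixed at half the most. Time passes only in rows, so rows that do not move let the fingers close. It gives the time, the measured TCP pose, the force, the opening and the grip force at its end, in the units of the state.
- robot.get_state(): the state, without advancing time (a new reading comes with each control period).
- robot.camera(name): name is "side" or "top"; returns a dict with "pixels" (480x640x3 uint8, red, green, blue), "mtx" (3x3 intrinsics, pixels), "origin" and "attitude" of the camera in the world. Camera axes: x right, y up, looking along -z (the intrinsics and any distortion apply to the point x, -y, -z); pixel columns grow to the right and rows downward; lengths in m; the calibration is good to about 2 mm. A picture is of the moment at which its call begins. There is no depth.
- robot.finish_job(): hands the job in; it is judged then, once.
The state is a dict: "time_s": time; "joint_pos": joint angles; "qd": joint speeds; "joint_efforts": joint torques, N m; "position": TCP position; "eef_rot": TCP orientation; "contact_force": force on the tool from outside, world axes, zero at the start; "wrist_torque": the same for the moment, N m; "opening": finger opening in m; "finger_force": force on a finger pad.
Only numpy, scipy, OpenCV 4.12 (cv2) and the standard library are available. Lean on these libraries where they do the work, as an engineer would, in place of code of your own. Each camera call takes 0.05 s, during which the arm holds its last target. There are 200 camera calls.

## Working session

There is one attempt and no reset: what is moved stays moved. The work goes in short steps, Python scripts to look and compute and a shell command to move; the robot and the scene stay as the last step left them, time stands still between calls to the robot, and variables do not carry over. Pictures are saved under pics/ and viewed, at most 10 in all, crops included, and the job is handed in when it is done.

```bash
mkdir -p pics; cat > h.py <<'E'
import numpy as np, cv2
from plant import robot
def snap(n,f):
    c=robot.camera(n); cv2.imwrite('pics/'+f+'.png',c['pixels'][:,:,::-1]); np.savez('pics/'+f+'.npz',**{k:np.array(c[k]) for k in c}); return c
E
python3 - <<'E'
from h import *
for n in('top','side'):
    c=snap(n,n+'0'); print({k:c[k] for k in c if k!='pixels'})
print(robot.get_state())
E
```

```text
{'mtx': array([[609.40498701,   0.        , 316.49830785],
       [  0.        , 609.40498701, 234.36821579],
       [  0.        ,   0.        ,   1.        ]]), 'origin': array([0.46252512, 0.02349444, 1.42303412]), 'attitude': array([ 0.71402493,  0.03731165, -0.0488118 , -0.69741927])}
{'mtx': array([[541.83448243,   0.        , 323.70537113],
       [  0.        , 541.83448243, 234.98611488],
       [  0.        ,   0.        ,   1.        ]]), 'origin': array([0.44961701, 0.98564366, 0.74629488]), 'attitude': array([-0.06381083, -0.03822147,  0.46698932,  0.88112897])}
{'time_s': 0.1, 'joint_pos': array([-1.2834994 ,  0.61582222, -0.01260215,  1.42473835,  0.00809287,
        1.10338481, -0.04039849]), 'qd': array([-0.0007102 , -0.00057427,  0.00028828, -0.00109743,  0.0007534 ,
       -0.00022915, -0.00024467]), 'joint_efforts': array([ 1.28075611e-03, -4.70386255e+01,  2.60218279e-01, -1.71570182e+01,
        1.01056206e-02,  5.90202108e-03, -1.12174728e-06]), 'position': array([0.20042103, 0.61761353, 0.23025429]), 'eef_rot': array([-1.64970369e-04,  1.56229725e-01,  9.87720075e-01, -1.13946817e-03]), 'contact_force': array([ 0.17095745,  0.2831875 , -0.16856486]), 'wrist_torque': array([-0.02047469,  0.00512737, -0.0772905 ]), 'finger_force': 0.0, 'opening': 0.0851100046230775}
```

View pics/top0.png

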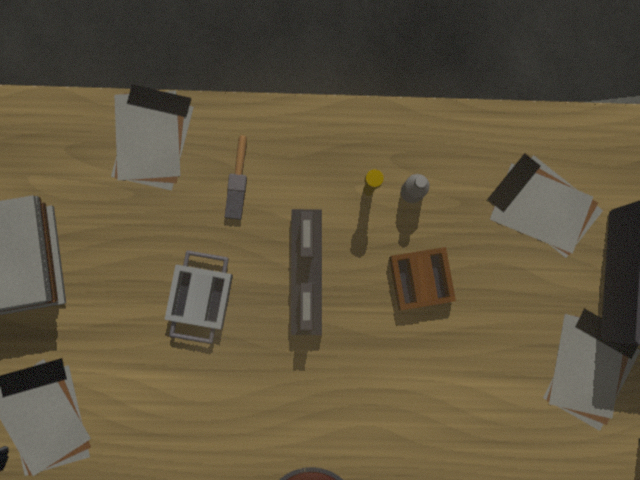

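View pics/side0.png

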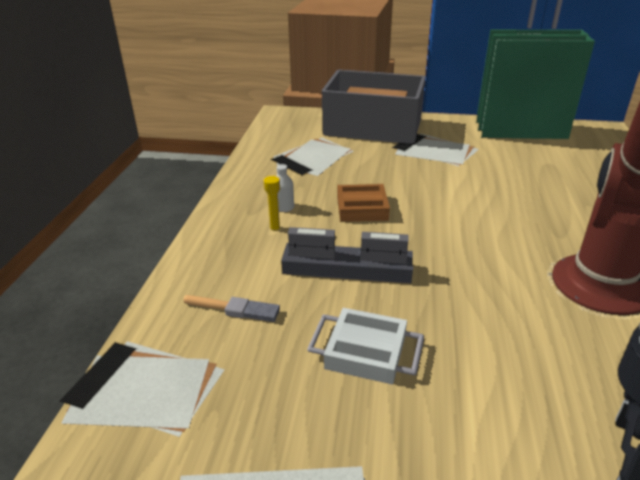

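```bash
python3 - <<'E'
import cv2,numpy as np
t=cv2.imread('pics/top0.png');s=cv2.imread('pics/side0.png')
def cr(im,u,v,w,h,k,W,H):
    a=cv2.convertScaleAbs(cv2.resize(im[v:v+h,u:u+w],None,fx=k,fy=k,interpolation=cv2.INTER_CUBIC),alpha=1.5)
    o=np.zeros((H,W,3),np.uint8);o[:a.shape[0],:a.shape[1]]=a
    for i in range(0,w,10): cv2.line(o,(i*k,0),(i*k,4 if i%50 else 10),(0,255,0),1)
    for i in range(0,h,10): cv2.line(o,(0,i*k),(4 if i%50 else 10,i*k),(0,255,0),1)
    return o
A=np.hstack([cr(t,160,250,75,100,4,300,600),cr(t,285,205,45,150,4,180,600),cr(t,385,240,75,75,4,300,600)])
cv2.imwrite('pics/ct.png',A)
B=np.vstack([np.hstack([cr(s,275,220,145,65,3,440,300),cr(s,330,175,65,50,5,340,300)]),cr(s,300,300,130,85,3,780,300)])
cv2.imwrite('pics/cs.png',B)
E
```

```text
(no output)
```

View pics/ct.png

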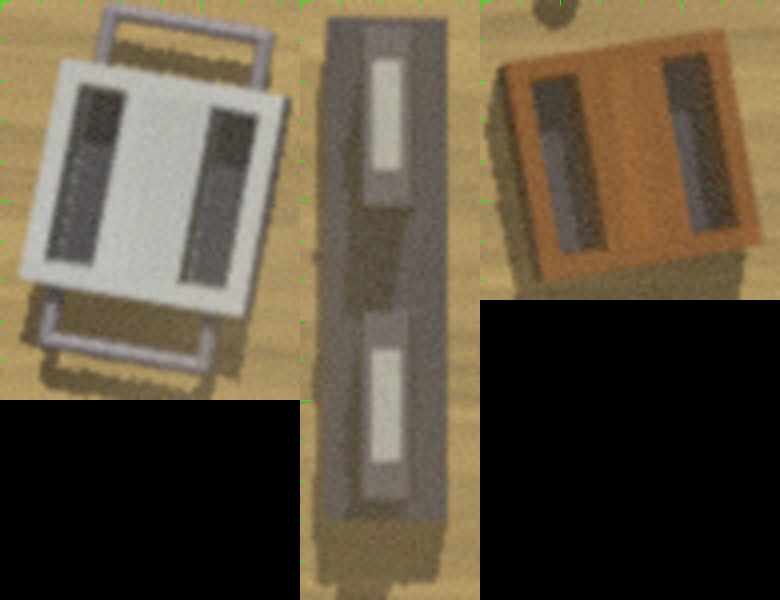

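View pics/cs.png

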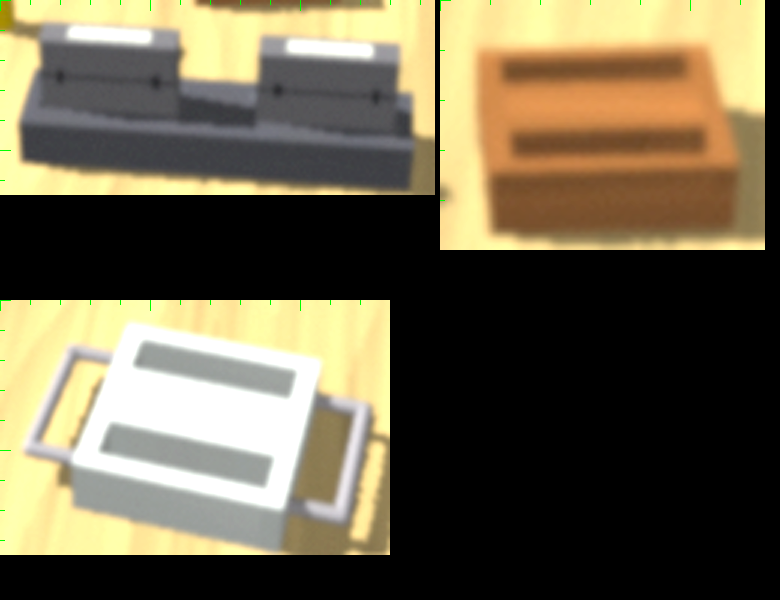

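Top view (up = +x, left = +y): keep rack rim corners at about (176,265),(232,275),(221,329),(165,319). Source rack spans (292–322, 209–335), with cases at (307,234) and (307,306). Reject rim is at (391,256),(445,247),(455,301),(400,310). All three are also clear in the side view. Next I fit the model edges in both views.

```bash
cat >> h.py <<'E'
from scipy.spatial.transform import Rotation as R
from scipy.optimize import least_squares
from scipy.ndimage import map_coordinates, gaussian_filter
def load(f): return dict(np.load('pics/'+f+'.npz'))
def proj(c,P):
    w,x,y,z=c['attitude']; p=R.from_quat([x,y,z,w]).inv().apply(np.atleast_2d(P)-c['origin'])*[1,-1,-1]
    q=p@c['mtx'].T; return q[:,:2]/q[:,2:]
def pix2z(c,uv,z):
    w,x,y,zz=c['attitude']; d=np.linalg.inv(c['mtx'])@[uv[0],uv[1],1]
    d=R.from_quat([x,y,zz,w]).apply(d*[1,-1,-1]); return c['origin']+d*(z-c['origin'][2])/d[2]
def rect(cx,cy,lx,ly,z=0):
    p=[(cx-lx/2,cy-ly/2,z),(cx+lx/2,cy-ly/2,z),(cx+lx/2,cy+ly/2,z),(cx-lx/2,cy+ly/2,z)]
    return [(np.array(p[i]),np.array(p[(i+1)%4])) for i in range(4)]
SORT=rect(0,0,.126,.128)+rect(0,-.038,.1016,.0276)+rect(0,.038,.1016,.0276)
SRC=rect(0,0,.286,.07)
CASE=rect(0,0,.1,.026)
def samp(E,n=25):
    t=np.linspace(.08,.92,n)[:,None]; A=np.vstack([a+(b-a)*t for a,b in E]); B=np.vstack([np.repeat((b-a)[None],n,0) for a,b in E]); return A,B
def tf(p,X): return R.from_euler('z',p[3]).apply(X)+p[:3]
def fit(cams,E,p0,free=(0,1,2,3),win=(5,3,2,2,2)):
    """edges E at model top plane; p=[x,y,ztop,yaw]"""
    A,B=samp(E); p=np.array(p0,float); free=list(free)
    G=[[gaussian_filter(c['pixels'][:,:,k].astype(float),.6) for k in range(3)] for c in cams]
    for w in win:
        obs=[]
        for c,g in zip(cams,G):
            X=tf(p,A); uv=proj(c,X); uv2=proj(c,X+tf(p*[0,0,0,1],B)*.02); t=uv2-uv; t/=np.linalg.norm(t,axis=1)[:,None]
            n=np.c_[-t[:,1],t[:,0]]; s=np.arange(-w,w+.01,.25)
            U=uv[:,None]+n[:,None]*s[None,:,None]
            d=sum(np.gradient(map_coordinates(k,[U[...,1],U[...,0]],order=1),axis=1)**2 for k in g)
            j=d.argmax(1); m=d.max(1); ok=(j>0)&(j<len(s)-1)&(m>.15*np.median(m)); 
            jj=np.clip(j,1,len(s)-2); r=np.arange(len(j)); a,b,e=d[r,jj-1],d[r,jj],d[r,jj+1]
            off=s[jj]+.25*.5*(a-e)/(a-2*b+e-1e-9)
            obs.append((c,uv,n,off,ok))
        def res(q):
            pp=p.copy(); pp[free]=q; X=tf(pp,A)
            return np.concatenate([(((proj(c,X)-uv)*n).sum(1)-off)[ok] for c,uv,n,off,ok in obs])
        o=least_squares(res,p[free],loss='soft_l1',f_scale=.3,x_scale=[.01]*len(free)); p[free]=o.x
    r=res(p[free]); return p,np.median(abs(r)),len(r)
E
cat > m.py <<'E'
from h import *
T,S=load('top0'),load('side0')
def init(pts,z,k):
    P=np.array([pix2z(T,q,z) for q in pts]); c=P.mean(0); d=(P[0]+P[1]-P[2]-P[3]); return [c[0],c[1],z,np.arctan2(d[1],d[0])]
I={'keep':(SORT,init([(175.75,265),(232.5,274.75),(221.5,329.5),(164.75,319.5)],.038,0)),
'rej':(SORT,init([(391.2,256.5),(445.5,247.2),(455.5,300.7),(400.2,310)],.038,0)),
'src':(SRC,init([(292,209.5),(321.7,209.5),(321.7,335),(291,335)],.038,0)),
'far':(CASE,init([(301,211.2),(312.2,211.2),(312.2,256.7),(301,256.7)],.096,0)),
'near':(CASE,init([(301,283),(312.2,283),(312.2,329.5),(301,329.5)],.096,0))}
for k,(E,p0) in I.items():
    print(k,np.round(p0,4))
    for nm,cs,fr in (('both',[T,S],(0,1,2,3)),('top',[T],(0,1,3)),('side',[S],(0,1,3))):
        p,m,n=fit(cs,E,p0,fr); print('  ',nm,np.round(p,4),round(m,2),n)
E
python3 m.py
```

```text
keep [ 0.4836  0.2652  0.038  -0.154 ]
   both [ 0.4845  0.2678  0.038  -0.1462] 0.3 600
   top [ 0.4857  0.2678  0.038  -0.1476] 0.25 300
   side [ 0.4839  0.2677  0.038  -0.1455] 0.19 300
rej [ 0.5373 -0.2422  0.038   0.1783]
   both [ 0.5388 -0.2422  0.0379  0.1809] 0.35 592
   top [ 0.5387 -0.2422  0.038   0.1811] 0.2 299
   side [ 0.539  -0.2423  0.038   0.1807] 0.4 293
src [0.547  0.0234 0.038  0.0204]
   both [0.5472 0.0248 0.0373 0.0201] 0.23 138
   top [0.5488 0.025  0.038  0.019 ] 0.12 63
   side [0.5467 0.0257 0.038  0.0215] 0.13 78
far [0.6259 0.0254 0.096  0.0244]
   both [0.6263 0.0257 0.0956 0.0151] 0.59 145
   top [0.6319 0.0278 0.096  0.0216] 0.23 59
   side [0.6257 0.0259 0.096  0.0368] 0.37 91
near [0.4685 0.0216 0.096  0.0244]
   both [0.4689 0.0219 0.0951 0.0279] 0.37 174
   top [0.4689 0.0241 0.096  0.0173] 0.14 76
   side [0.4687 0.0229 0.096  0.0327] 0.61 99
```

```bash
cat >> h.py <<'E'
def go(x,y,z,yaw):
    """remaining jog units from measured pose to TCP target; tool down, case-axis yaw (tool y at yaw+90)"""
    s=robot.get_state(); w,a,b,c=s['eef_rot']; r=R.from_quat([a,b,c,w])
    best=None
    for f in (0,np.pi):
        Y=np.array([-np.sin(yaw+f),np.cos(yaw+f),0]); Z=np.array([0,0,-1.]); t=R.from_matrix(np.c_[np.cross(Y,Z),Y,Z])
        v=(r.inv()*t).as_rotvec()
        if best is None or np.linalg.norm(v)<np.linalg.norm(best): best=v
    d=np.array([x,y,z])-s['position']
    print('t',s['time_s'],'shift now-axes',np.round(r.inv().apply(d)/.04,3),'shift after turn',np.round((r*R.from_rotvec(best)).inv().apply(d)/.04,3),'turn',np.round(np.degrees(best)/8,3),'F',np.round(s['contact_force'],2))
KEEP=(.4845,.2678,-.1465); REJ=(.5388,-.2422,.1809); SRCP=(.547,.0251,.0203)
def slot(r,i):
    x,y,a=r; d=.038*(2*i-1); return x-d*np.sin(a),y+d*np.cos(a),a
def src(k):
    x,y,a=SRCP; return x+k*.079*np.cos(a),y+k*.079*np.sin(a),a
E
python3 -c "
from h import *
x,y,a=src(-1); print(x,y); go(x,y,.16,a); print(robot.get_state()['time_s'])"
python3 -m jog '[{"rz":-0.8,"claw":1},{"rz":-0.8,"claw":1},{"rz":-0.8,"claw":1}]'
python3 -c "
from h import *
x,y,a=src(-1); go(x,y,.16,a)"
```

```text
0.4680162769960229 0.023496410142519377
t 0.1 shift now-axes [-10.947 -12.059   1.784] shift after turn [ -6.387 -14.986   1.756] turn [-0.016 -0.003 -2.392] F [ 0.17  0.28 -0.17]
0.1
t 0.1 shift now-axes [-10.947 -12.059   1.784] shift after turn [ -6.387 -14.986   1.756] turn [-0.016 -0.003 -2.392] F [ 0.17  0.28 -0.17]invalid input
```

```bash
python3 -m jog '[{"rx":0,"ry":0,"rz":-0.8,"tx":0,"ty":0,"tz":0,"claw":1},{"rx":0,"ry":0,"rz":-0.8,"tx":0,"ty":0,"tz":0,"claw":1},{"rx":0,"ry":0,"rz":-0.8,"tx":0,"ty":0,"tz":0,"claw":1}]'
python3 -c "
from h import *
x,y,a=src(-1); go(x,y,.16,a)"
```

```text
time_s: 0.4
position: [0.2004, 0.6178, 0.2306]
eef_rot: [-0.0, -0.013, 1.0, -0.001]
contact_force: [0.3, 0.8, 0.5]
opening: 0.0855
finger_force: 0.0
t 0.4 shift now-axes [ -6.301 -15.024   1.785] shift after turn [ -6.386 -14.99    1.764] turn [-0.011 -0.003  0.041] F [0.31 0.8  0.48]
```

```bash
for i in 1 2 3; do python3 -m jog '[{"rx":0,"ry":0,"rz":0,"tx":-0.42,"ty":-1,"tz":0,"claw":1},{"rx":0,"ry":0,"rz":0,"tx":-0.42,"ty":-1,"tz":0,"claw":1},{"rx":0,"ry":0,"rz":0,"tx":-0.42,"ty":-1,"tz":0,"claw":1},{"rx":0,"ry":0,"rz":0,"tx":-0.42,"ty":-1,"tz":0,"claw":1},{"rx":0,"ry":0,"rz":0,"tx":-0.42,"ty":-1,"tz":0,"claw":1}]' | sed -n 1,2p; done
python3 -c "
from h import *
x,y,a=src(-1); go(x,y,.16,a)"
```

```text
time_s: 0.9
position: [0.2893, 0.4181, 0.231]
time_s: 1.4
position: [0.3774, 0.2201, 0.2312]
time_s: 1.9
position: [0.4656, 0.0221, 0.2312]
t 1.9 shift now-axes [-0.063  0.034  1.779] shift after turn [-0.062  0.034  1.779] turn [ 0.001 -0.003  0.008] F [0.73 0.43 0.61]
```

```bash
python3 -m jog '[{"rx":0,"ry":0,"rz":0,"tx":-0.06,"ty":0.034,"tz":0.9,"claw":1},{"rx":0,"ry":0,"rz":0,"tx":0,"ty":0,"tz":0.9,"claw":1},{"rx":0,"ry":0,"rz":0,"tx":0,"ty":0,"tz":0.9,"claw":1},{"rx":0,"ry":0,"rz":0,"tx":0,"ty":0,"tz":0.5,"claw":1},{"rx":0,"ry":0,"rz":0,"tx":0,"ty":0,"tz":0,"claw":1}]'
python3 - <<'E'
from h import *
x,y,a=src(-1); go(x,y,.058,a)
c=snap('top','top1'); c2=snap('side','side1')
A=np.hstack([cv2.resize(i['pixels'][v:v+150,u:u+130],None,fx=3,fy=3,interpolation=cv2.INTER_CUBIC) for i,u,v in((c,240,215),(c2,300,170))])
cv2.imwrite('pics/a1.png',A[:,:,::-1])
E
```

```text
time_s: 2.4
position: [0.4653, 0.025, 0.1007]
eef_rot: [-0.004, -0.011, 1.0, -0.0]
contact_force: [0.9, -0.2, -0.0]
opening: 0.0854
finger_force: 0.0
t 2.4 shift now-axes [-0.075 -0.037  1.067] shift after turn [-0.067 -0.038  1.068] turn [-0.004 -0.053  0.008] F [ 0.95 -0.25 -0.03]
```

View pics/a1.png

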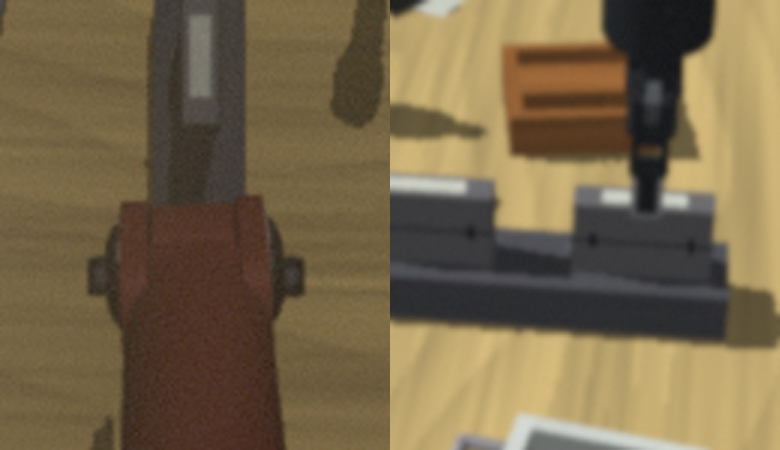

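```bash
python3 -m jog '[{"rx":0,"ry":0,"rz":0,"tx":-0.06,"ty":-0.038,"tz":0.6,"claw":1},{"rx":0,"ry":0,"rz":0,"tx":0,"ty":0,"tz":0.47,"claw":1},{"rx":0,"ry":0,"rz":0,"tx":0,"ty":0,"tz":0,"claw":1},{"rx":0,"ry":0,"rz":0,"tx":0,"ty":0,"tz":0,"claw":1}]'
python3 -c "
from h import *
x,y,a=src(-1); go(x,y,.058,a)"
```

```text
time_s: 2.9
position: [0.471, 0.0238, 0.0617]
eef_rot: [0.001, -0.011, 1.0, 0.0]
contact_force: [-0.3, 0.4, -0.1]
opening: 0.0852
finger_force: 0.0
t 2.9 shift now-axes [ 0.075 -0.006  0.092] shift after turn [ 0.075 -0.006  0.093] turn [0.001 0.014 0.008] F [-0.3   0.42 -0.11]
```

```bash
python3 -m jog '[{"rx":0,"ry":0,"rz":0,"tx":0.06,"ty":0,"tz":0.06,"claw":1},{"rx":0,"ry":0,"rz":0,"tx":0,"ty":0,"tz":0,"claw":1},{"rx":0,"ry":0,"rz":0,"tx":0,"ty":0,"tz":0,"claw":1},{"rx":0,"ry":0,"rz":0,"tx":0,"ty":0,"tz":0,"claw":1}]'
for i in 1 2; do python3 -m jog '[{"rx":0,"ry":0,"rz":0,"tx":0,"ty":0,"tz":0,"claw":0},{"rx":0,"ry":0,"rz":0,"tx":0,"ty":0,"tz":0,"claw":0},{"rx":0,"ry":0,"rz":0,"tx":0,"ty":0,"tz":0,"claw":0},{"rx":0,"ry":0,"rz":0,"tx":0,"ty":0,"tz":0,"claw":0}]'; done
python3 -c "
from h import *
x,y,a=src(-1); go(x,y,.058,a)"
```

```text
time_s: 3.3
position: [0.468, 0.0237, 0.0585]
eef_rot: [0.0, -0.011, 1.0, 0.0]
contact_force: [-0.3, 0.1, -0.4]
opening: 0.0855
finger_force: 0.0
time_s: 3.7
position: [0.4677, 0.0236, 0.0581]
eef_rot: [-0.0, -0.011, 1.0, -0.0]
contact_force: [-0.4, -0.1, -0.1]
opening: 0.0284
finger_force: 0.0
time_s: 4.1
position: [0.4678, 0.0236, 0.0581]
eef_rot: [0.0, -0.011, 1.0, -0.0]
contact_force: [0.0, -0.6, 2.0]
opening: 0.0255
finger_force: 58.8
t 4.1 shift now-axes [-0.005 -0.003  0.004] shift after turn [-0.005 -0.003  0.004] turn [-0.     0.001  0.007] F [ 0.04 -0.57  2.02]
```

```bash
python3 -m jog '[{"rx":0,"ry":0,"rz":0,"tx":0,"ty":0,"tz":-0.25,"claw":0},{"rx":0,"ry":0,"rz":0,"tx":0,"ty":0,"tz":-0.25,"claw":0},{"rx":0,"ry":0,"rz":0,"tx":0,"ty":0,"tz":-0.25,"claw":0},{"rx":0,"ry":0,"rz":0,"tx":0,"ty":0,"tz":-0.25,"claw":0},{"rx":0,"ry":0,"rz":0,"tx":0,"ty":0,"tz":-0.25,"claw":0}]'
for i in 1 2 3 4; do python3 -m jog '[{"rx":0,"ry":0,"rz":0,"tx":0,"ty":0,"tz":0,"claw":0},{"rx":0,"ry":0,"rz":0,"tx":0,"ty":0,"tz":0,"claw":0}]' |grep -E 'pos|cont|open'; done
python3 -c "
from h import *
x,y,a=src(-1); go(x,y,.108,a)
print('keep');go(*slot(KEEP,0)[:2],.108,KEEP[2]);print('rej');go(*slot(REJ,1)[:2],.108,REJ[2])"
```

```text
time_s: 4.6
position: [0.4678, 0.0237, 0.1093]
eef_rot: [0.0, -0.011, 1.0, 0.0]
contact_force: [1.1, 0.4, -1.0]
opening: 0.0255
finger_force: 58.9
position: [0.4679, 0.0237, 0.1084]
contact_force: [-0.5, -0.3, -0.9]
opening: 0.0254
position: [0.4674, 0.0236, 0.1077]
contact_force: [0.3, -0.5, -0.9]
opening: 0.0254
position: [0.4676, 0.0236, 0.1078]
contact_force: [-0.2, -0.3, -1.9]
opening: 0.0255
position: [0.4677, 0.0236, 0.108]
contact_force: [-0.2, -0.5, -1.2]
opening: 0.0254
t 5.4 shift now-axes [-0.007 -0.003  0.001] shift after turn [-0.007 -0.003  0.001] turn [-0.001 -0.001  0.007] F [-0.21 -0.47 -1.23]
keep
t 5.4 shift now-axes [-3.900e-01  5.158e+00  1.000e-03] shift after turn [4.77e-01 5.15e+00 1.00e-03] turn [-1.000e-03 -1.000e-03  1.202e+00] F [-0.21 -0.47 -1.23]
rej
t 5.4 shift now-axes [-1.484e+00 -5.744e+00  1.000e-03] shift after turn [-5.520e-01 -5.906e+00  1.000e-03] turn [-0.000e+00 -1.000e-03 -1.143e+00] F [-0.21 -0.47 -1.23]
```

Reading is about −1.2 N, so this case is empty and goes to the wooden rack. I'll use slot 0, the far one, so the second approach stays free.

```bash
python3 -m jog '[{"rx":0,"ry":0,"rz":-0.57,"tx":0,"ty":0,"tz":0,"claw":0},{"rx":0,"ry":0,"rz":-0.57,"tx":0,"ty":0,"tz":0,"claw":0},{"rx":0,"ry":0,"rz":0,"tx":0,"ty":0,"tz":0,"claw":0}]' | head -2
python3 -c "
from h import *
print(slot(REJ,0));go(*slot(REJ,0)[:2],.108,REJ[2])"
```

```text
time_s: 5.7
position: [0.4678, 0.0236, 0.1081]
(np.float64(0.5456367684846672), np.float64(-0.27957992237401064), 0.1809)
t 5.7 shift now-axes [-5.560e-01 -7.805e+00  1.000e-03] shift after turn [-5.520e-01 -7.805e+00  3.000e-03] turn [ 0.001 -0.    -0.004] F [ 0.33 -1.23 -1.88]
```

```bash
for i in 1 2; do python3 -m jog '[{"rx":0,"ry":0,"rz":0,"tx":-0.055,"ty":-0.78,"tz":0,"claw":0},{"rx":0,"ry":0,"rz":0,"tx":-0.055,"ty":-0.78,"tz":0,"claw":0},{"rx":0,"ry":0,"rz":0,"tx":-0.055,"ty":-0.78,"tz":0,"claw":0},{"rx":0,"ry":0,"rz":0,"tx":-0.055,"ty":-0.78,"tz":0,"claw":0},{"rx":0,"ry":0,"rz":0,"tx":-0.055,"ty":-0.78,"tz":0,"claw":0}]' | sed -n 1,2p; done
python3 -m jog '[{"rx":0,"ry":0,"rz":0,"tx":0,"ty":0,"tz":0,"claw":0},{"rx":0,"ry":0,"rz":0,"tx":0,"ty":0,"tz":0.2,"claw":0},{"rx":0,"ry":0,"rz":0,"tx":0,"ty":0,"tz":0,"claw":0},{"rx":0,"ry":0,"rz":0,"tx":0,"ty":0,"tz":0,"claw":0},{"rx":0,"ry":0,"rz":0,"tx":0,"ty":0,"tz":0,"claw":0}]' 
python3 - <<'E'
from h import *
go(*slot(REJ,0)[:2],.108,REJ[2])
c=snap('top','top2'); c2=snap('side','side2')
A=np.hstack([cv2.resize(i['pixels'][v:v+130,u:u+80],None,fx=5,fy=5,interpolation=cv2.INTER_CUBIC)[:600] for i,u,v in((c,385,210),(c2,325,120))])
cv2.imwrite('pics/a2.png',cv2.convertScaleAbs(A[:,:,::-1],alpha=1.4))
E
```

```text
time_s: 6.2
position: [0.5067, -0.1291, 0.108]
time_s: 6.7
position: [0.5454, -0.2805, 0.1079]
time_s: 7.2
position: [0.5456, -0.278, 0.1001]
eef_rot: [-0.0, -0.091, 0.996, 0.0]
contact_force: [-0.3, -0.0, -1.5]
opening: 0.0253
finger_force: 59.4
t 7.2 shift now-axes [ 0.006 -0.039 -0.197] shift after turn [ 0.006 -0.039 -0.197] turn [ 0.005 -0.     0.009] F [-0.33 -0.01 -1.48]
```

View pics/a2.png

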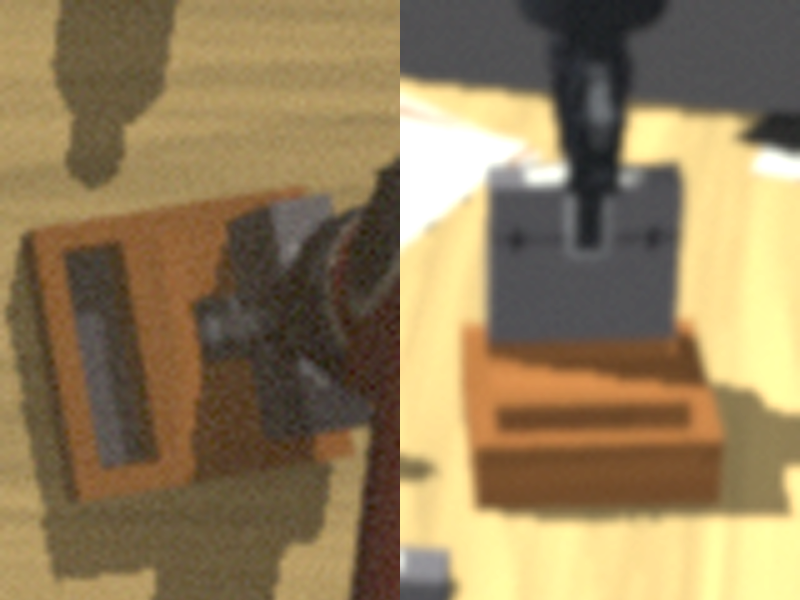

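The side view shows the case (5x crop, corners (488,180)–(683,342)) held upright behind the free slot. The top view shows it over slot 0, with its far end at about (330,200). I'll measure the along-slot offset of the case in the grip.

```bash
cat >> h.py <<'E'
FACE=[(np.array(a),np.array(b)) for a,b in (((-.05,.013,0.),(.05,.013,0.)),((-.05,.013,0.),(-.05,.013,.09)),((.05,.013,0.),(.05,.013,.09)))]
ENDS=[(np.array([s*.05,-.013,.09]),np.array([s*.05,.013,.09])) for s in(-1,1)]
LONG=[(np.array([-.05,s*.013,.09]),np.array([.05,s*.013,.09])) for s in(-1,1)]
def held(T,S,tcp,yaw,zb):
    p0=[tcp[0],tcp[1],zb,yaw]; u=np.array([np.cos(yaw),np.sin(yaw)])
    for nm,a in (('side',([S],FACE,p0,(0,2),(3,2,2))),('side+yaw',([S],FACE,p0,(0,2,3),(3,2,2))),('top',([T],ENDS+LONG,p0,(0,1),(3,2,2))),):
        p,m,n=fit(*a); print(nm,np.round(p,4),'along',round(1e3*float((p[:2]-tcp[:2])@u),2),'across',round(1e3*float((p[:2]-tcp[:2])@[-u[1],u[0]]),2),round(m,2),n)
E
python3 - <<'E'
from h import *
s=robot.get_state(); held(load('top2'),load('side2'),s['position'],.181,.048)
E
```

```text
side [ 2.0706000e+00 -2.7870000e-01 -3.0866001e+03  1.8100000e-01] along 1500.02 across -274.51 nan 0
side+yaw [ 0.5433 -0.2787 -0.4068  0.1832] along -2.34 across 0.43 0.68 49
top [ 0.5461 -0.2768  0.048   0.181 ] along 0.78 across 1.78 0.29 77
  return _methods._mean(a, axis=axis, dtype=dtype,
  ret = ret.dtype.type(ret / rcount)
```

```bash
python3 - <<'E'
from h import *
s=robot.get_state(); S=load('side2'); t=s['position']
p=np.array([t[0],t[1],.048,.181])
print(np.round(proj(S,tf(p,np.array([(-.05,.013,0),(-.05,.013,.09),(.05,.013,0),(.05,.013,.09.__float__())]))),1))
g=cv2.cvtColor(S['pixels'],cv2.COLOR_RGB2GRAY).astype(int)
for r in (165,172,180): print(r,g[r,336:350],g[r,374:390])
print(g[182:196,352],g[182:196,368])
E
```

```text
[[379.9 187.3]
 [381.7 156.2]
 [342.  188.1]
 [342.4 157.1]]
165 [165 167 171 170 165 144 108  75  61  58  57  54  51  55] [ 54  48  49  55  56  58  79 116 145 160 164 163 161 160 161 164]
172 [171 172 166 163 155 137 107  76  62  60  58  59  58  58] [ 58  59  58  59  59  66  97 139 160 164 161 159 159 160 164 164]
180 [167 164 160 158 153 137 104  74  61  60  59  57  57  59] [ 58  58  58  59  62  80 113 146 161 162 160 159 159 162 163 162]
[ 59  58  58  59  59  58  59  60  60  62  70  89 106 113] [59 59 58 59 59 60 61 62 61 58 58 56 64 80]
```

```bash
python3 -m jog '[{"rx":0,"ry":0,"rz":0,"tx":0.025,"ty":-0.02,"tz":0.15,"claw":0},{"rx":0,"ry":0,"rz":0,"tx":0,"ty":0,"tz":0,"claw":0},{"rx":0,"ry":0,"rz":0,"tx":0,"ty":0,"tz":0,"claw":0},{"rx":0,"ry":0,"rz":0,"tx":0,"ty":0,"tz":0,"claw":0},{"rx":0,"ry":0,"rz":0,"tx":0,"ty":0,"tz":0,"claw":0}]' 
python3 - <<'E'
from h import *
go(*slot(REJ,0)[:2],.108,REJ[2])
T=snap('top','top3');S=snap('side','side3'); s=robot.get_state();t=s['position']
p=np.array([t[0],t[1],t[2]-.052,.181])
q=proj(T,tf(p,np.array([(.05,-.013,.09),(.05,.013,.09),(-.05,-.013,.09),(-.05,.013,.09),(.02,.013,.09),(.04,.013,.09)])));print(np.round(q,1))
i=cv2.resize(T['pixels'][235:315,415:470],None,fx=7,fy=7,interpolation=cv2.INTER_CUBIC)
for a in q[:4]: cv2.circle(i,tuple(int(v) for v in ((a-[415,235]+.5)*7)),3,(0,255,0),1)
j=cv2.resize(S['pixels'][145:225,330:385],None,fx=7,fy=7,interpolation=cv2.INTER_CUBIC)
cv2.imwrite('pics/a3.png',cv2.convertScaleAbs(np.hstack([i,j])[:,:,::-1],alpha=1.5))
E
```

```text
time_s: 7.8
position: [0.5447, -0.2804, 0.0942]
eef_rot: [0.0, -0.09, 0.996, -0.0]
contact_force: [-0.3, 0.9, -0.7]
opening: 0.0252
finger_force: 59.4
t 7.8 shift now-axes [-0.028  0.015 -0.345] shift after turn [-0.027  0.015 -0.345] turn [-0.001  0.001 -0.003] F [-0.29  0.88 -0.65]
[[451.2 249.1]
 [439.2 251. ]
 [459.8 295.6]
 [447.8 297.5]
 [441.8 264.9]
 [440.1 255.6]]
```

View pics/a3.png

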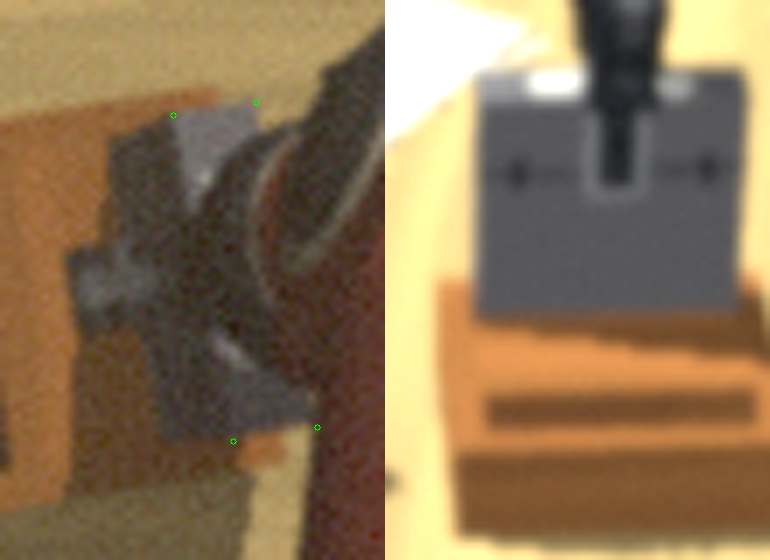

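```bash
python3 -m jog '[{"rx":0,"ry":0,"rz":0,"tx":0,"ty":0.01,"tz":0.03,"claw":0},{"rx":0,"ry":0,"rz":0,"tx":0,"ty":0,"tz":0.03,"claw":0},{"rx":0,"ry":0,"rz":0,"tx":0,"ty":0,"tz":0.03,"claw":0},{"rx":0,"ry":0,"rz":0,"tx":0,"ty":0,"tz":0,"claw":0},{"rx":0,"ry":0,"rz":0,"tx":0,"ty":0,"tz":0,"claw":0}]'|sed -n '2p;4p'
for i in 1 2; do python3 -m jog '[{"rx":0,"ry":0,"rz":0,"tx":0,"ty":0,"tz":0.02,"claw":0},{"rx":0,"ry":0,"rz":0,"tx":0,"ty":0,"tz":0,"claw":0}]'|sed -n '2p;4p';done
python3 -c "
from h import *
go(*slot(REJ,0)[:2],.058,REJ[2]);print(robot.get_state()['wrist_torque'])"
```

```text
position: [0.5444, -0.2799, 0.0904]
contact_force: [-0.8, 0.3, -1.4]
position: [0.5445, -0.2799, 0.0896]
contact_force: [0.2, -0.6, -1.1]
position: [0.5444, -0.2799, 0.0888]
contact_force: [-0.6, -0.1, -1.5]
t 8.8 shift now-axes [-0.031  0.002  0.771] shift after turn [-0.031  0.002  0.771] turn [ 0.    -0.002 -0.002] F [-0.56 -0.07 -1.55]
[ 0.02644827 -0.01876079  0.05155612]
```

```bash
for i in 1 2 3; do python3 -m jog '[{"rx":0,"ry":0,"rz":0,"tx":0,"ty":0,"tz":0.025,"claw":0},{"rx":0,"ry":0,"rz":0,"tx":0,"ty":0,"tz":0,"claw":0}]'|sed -n '2p;4p';done
```

```text
position: [0.5444, -0.2799, 0.0877]
contact_force: [-0.0, -0.1, -2.0]
position: [0.5444, -0.2799, 0.0868]
contact_force: [0.3, 0.6, -2.0]
position: [0.5444, -0.2799, 0.0858]
contact_force: [0.4, -0.6, -1.8]
```

```bash
for i in 1 2 3; do python3 -m jog '[{"rx":0,"ry":0,"rz":0,"tx":0,"ty":0,"tz":0.05,"claw":0},{"rx":0,"ry":0,"rz":0,"tx":0,"ty":0,"tz":0.05,"claw":0},{"rx":0,"ry":0,"rz":0,"tx":0,"ty":0,"tz":0.05,"claw":0},{"rx":0,"ry":0,"rz":0,"tx":0,"ty":0,"tz":0,"claw":0}]'|sed -n '2p;4p';done
```

```text
position: [0.5442, -0.2798, 0.0795]
contact_force: [-0.6, -0.0, -2.2]
position: [0.5442, -0.2799, 0.0735]
contact_force: [-0.3, 0.3, -0.8]
position: [0.5443, -0.2799, 0.0675]
contact_force: [-0.0, 0.2, -2.5]
```

```bash
python3 -m jog '[{"rx":0,"ry":0,"rz":0,"tx":0,"ty":0,"tz":0.05,"claw":0},{"rx":0,"ry":0,"rz":0,"tx":0,"ty":0,"tz":0.05,"claw":0},{"rx":0,"ry":0,"rz":0,"tx":0,"ty":0,"tz":0.05,"claw":0},{"rx":0,"ry":0,"rz":0,"tx":0,"ty":0,"tz":0,"claw":0}]'|sed -n '2p;4p'
for i in 1 2 3; do python3 -m jog '[{"rx":0,"ry":0,"rz":0,"tx":0,"ty":0,"tz":0.025,"claw":0},{"rx":0,"ry":0,"rz":0,"tx":0,"ty":0,"tz":0,"claw":0},{"rx":0,"ry":0,"rz":0,"tx":0,"ty":0,"tz":0,"claw":0}]'|sed -n '2p;4p';done
```

```text
position: [0.5443, -0.2799, 0.0615]
contact_force: [0.6, -0.1, -1.3]
position: [0.5445, -0.2799, 0.0609]
contact_force: [-0.1, 0.2, -1.1]
position: [0.5445, -0.2799, 0.0599]
contact_force: [-0.0, 0.5, -1.4]
position: [0.5445, -0.2799, 0.0589]
contact_force: [-0.4, -0.3, -2.3]
```

```bash
for i in 1 2 3; do python3 -m jog '[{"rx":0,"ry":0,"rz":0,"tx":0,"ty":0,"tz":0.02,"claw":0},{"rx":0,"ry":0,"rz":0,"tx":0,"ty":0,"tz":0,"claw":0},{"rx":0,"ry":0,"rz":0,"tx":0,"ty":0,"tz":0,"claw":0}]'|sed -n '2p;4p';done
```

```text
position: [0.5446, -0.2799, 0.0581]
contact_force: [-0.2, -0.9, 0.1]
position: [0.5446, -0.2799, 0.0575]
contact_force: [-0.5, -0.1, -0.1]
position: [0.5446, -0.2799, 0.0568]
contact_force: [-0.8, 0.4, 2.5]
```

```bash
python3 -m jog '[{"rx":0,"ry":0,"rz":0,"tx":0,"ty":0,"tz":0,"claw":0.6},{"rx":0,"ry":0,"rz":0,"tx":0,"ty":0,"tz":0,"claw":0.6},{"rx":0,"ry":0,"rz":0,"tx":0,"ty":0,"tz":0,"claw":0.6},{"rx":0,"ry":0,"rz":0,"tx":0,"ty":0,"tz":0,"claw":0.6},{"rx":0,"ry":0,"rz":0,"tx":0,"ty":0,"tz":0,"claw":0.6}]'
python3 -m jog '[{"rx":0,"ry":0,"rz":0,"tx":0,"ty":0,"tz":-0.3,"claw":0.6},{"rx":0,"ry":0,"rz":0,"tx":0,"ty":0,"tz":-0.6,"claw":0.6},{"rx":0,"ry":0,"rz":0,"tx":0,"ty":0,"tz":-0.8,"claw":0.6},{"rx":0,"ry":0,"rz":0,"tx":0,"ty":0,"tz":-0.8,"claw":0.6},{"rx":0,"ry":0,"rz":0,"tx":0,"ty":0,"tz":0,"claw":0.6}]'
python3 -c "
from h import *
x,y,a=src(1);print(x,y); go(x,y,.058,a);snap('side','side4')
p,m,n=fit([load('side4')],CASE,[*slot(REJ,0)[:2],.096,.181],(0,1,2));print(p,slot(REJ,0),m,n)"
```

```text
time_s: 13.3
position: [0.5445, -0.2799, 0.0564]
eef_rot: [-0.0, -0.09, 0.996, -0.0]
contact_force: [0.1, 1.0, -0.3]
opening: 0.0509
finger_force: 0.0
time_s: 13.8
position: [0.5478, -0.2815, 0.1626]
eef_rot: [0.005, -0.09, 0.996, -0.003]
contact_force: [-0.1, -1.3, 0.1]
opening: 0.0511
finger_force: 0.0
0.6259837230039772 0.026703589857480624
t 13.8 shift now-axes [-3.279  7.247  2.597] shift after turn [-2.11   7.663  2.616] turn [-0.044  0.072  1.147] F [-0.1  -1.25  0.1 ]
[ 0.54475357 -0.2634527   0.10331431  0.181     ] (np.float64(0.5456367684846672), np.float64(-0.27957992237401064), 0.1809) 0.2897679636721816 100
```

```bash
python3 -m jog '[{"rx":0,"ry":0,"rz":0.57,"tx":0,"ty":0,"tz":0,"claw":1},{"rx":0,"ry":0,"rz":0.57,"tx":0,"ty":0,"tz":0,"claw":1}]'|sed -n 2p
for i in 1 2; do python3 -m jog '[{"rx":0,"ry":0,"rz":0,"tx":-0.21,"ty":0.767,"tz":0,"claw":1},{"rx":0,"ry":0,"rz":0,"tx":-0.21,"ty":0.767,"tz":0,"claw":1},{"rx":0,"ry":0,"rz":0,"tx":-0.21,"ty":0.767,"tz":0,"claw":1},{"rx":0,"ry":0,"rz":0,"tx":-0.21,"ty":0.767,"tz":0,"claw":1},{"rx":0,"ry":0,"rz":0,"tx":-0.21,"ty":0.767,"tz":0,"claw":1}]'|sed -n 2p; done
python3 -m jog '[{"rx":0,"ry":0,"rz":0,"tx":0,"ty":0,"tz":0,"claw":1},{"rx":0,"ry":0,"rz":0,"tx":0,"ty":0,"tz":0,"claw":1},{"rx":0,"ry":0,"rz":0,"tx":0,"ty":0,"tz":0,"claw":1}]'|sed -n 2p
python3 -c "
from h import *
x,y,a=src(1);print(x,y); go(x,y,.058,a)"
```

```text
position: [0.5438, -0.2796, 0.1561]
position: [0.5826, -0.1243, 0.1557]
position: [0.6213, 0.0298, 0.1557]
position: [0.6213, 0.0267, 0.156]
0.6259837230039772 0.026703589857480624
t 15.35 shift now-axes [-1.210e-01  2.000e-03  2.449e+00] shift after turn [-1.17e-01 -2.00e-03  2.45e+00] turn [-0.012 -0.011 -0.007] F [-0.29 -0.27  0.4 ]
```

```bash
python3 -m jog '[{"rx":0,"ry":0,"rz":0,"tx":-0.12,"ty":0,"tz":0.6,"claw":1},{"rx":0,"ry":0,"rz":0,"tx":0,"ty":0,"tz":0.8,"claw":1},{"rx":0,"ry":0,"rz":0,"tx":0,"ty":0,"tz":0.65,"claw":1},{"rx":0,"ry":0,"rz":0,"tx":0,"ty":0,"tz":0.39,"claw":1},{"rx":0,"ry":0,"rz":0,"tx":0,"ty":0,"tz":0,"claw":1}]'|sed -n 2p
python3 -m jog '[{"rx":0,"ry":0,"rz":0,"tx":0,"ty":0,"tz":0,"claw":1},{"rx":0,"ry":0,"rz":0,"tx":0,"ty":0,"tz":0,"claw":1},{"rx":0,"ry":0,"rz":0,"tx":0,"ty":0,"tz":0,"claw":1}]'
python3 -c "
from h import *
x,y,a=src(1);print(x,y); go(x,y,.058,a)"
```

```text
position: [0.6243, 0.0263, 0.0562]
time_s: 16.15
position: [0.6276, 0.0284, 0.0603]
eef_rot: [0.001, -0.01, 1.0, -0.0]
contact_force: [-0.2, 0.2, 0.2]
opening: 0.0854
finger_force: 0.0
0.6259837230039772 0.026703589857480624
t 16.15 shift now-axes [ 0.042 -0.041  0.058] shift after turn [ 0.042 -0.041  0.058] turn [-0.001  0.018  0.004] F [-0.21  0.19  0.19]
```

```bash
python3 -m jog '[{"rx":0,"ry":0,"rz":0,"tx":0.04,"ty":-0.04,"tz":0.05,"claw":1},{"rx":0,"ry":0,"rz":0,"tx":0,"ty":0,"tz":0,"claw":1},{"rx":0,"ry":0,"rz":0,"tx":0,"ty":0,"tz":0,"claw":1},{"rx":0,"ry":0,"rz":0,"tx":0,"ty":0,"tz":0,"claw":1}]'|sed -n 2p
for i in 1 2; do python3 -m jog '[{"rx":0,"ry":0,"rz":0,"tx":0,"ty":0,"tz":0,"claw":0},{"rx":0,"ry":0,"rz":0,"tx":0,"ty":0,"tz":0,"claw":0},{"rx":0,"ry":0,"rz":0,"tx":0,"ty":0,"tz":0,"claw":0},{"rx":0,"ry":0,"rz":0,"tx":0,"ty":0,"tz":0,"claw":0}]'|tail -5; done
```

```text
position: [0.6252, 0.0271, 0.057]
position: [0.6252, 0.0271, 0.0569]
eef_rot: [-0.0, -0.011, 1.0, -0.0]
contact_force: [-0.5, -0.5, 0.0]
opening: 0.0284
finger_force: 0.0
position: [0.6253, 0.0269, 0.057]
eef_rot: [0.0, -0.011, 1.0, -0.0]
contact_force: [0.3, -0.7, 0.8]
opening: 0.0256
finger_force: 60.1
```

```bash
python3 -m jog '[{"rx":0,"ry":0,"rz":0,"tx":0,"ty":0,"tz":-0.25,"claw":0},{"rx":0,"ry":0,"rz":0,"tx":0,"ty":0,"tz":-0.25,"claw":0},{"rx":0,"ry":0,"rz":0,"tx":0,"ty":0,"tz":-0.25,"claw":0},{"rx":0,"ry":0,"rz":0,"tx":0,"ty":0,"tz":-0.25,"claw":0},{"rx":0,"ry":0,"rz":0,"tx":0,"ty":0,"tz":-0.25,"claw":0}]'|sed -n 2p
for i in 1 2 3 4; do python3 -m jog '[{"rx":0,"ry":0,"rz":0,"tx":0,"ty":0,"tz":0,"claw":0},{"rx":0,"ry":0,"rz":0,"tx":0,"ty":0,"tz":0,"claw":0}]' |grep -E 'pos|cont'; done
python3 -c "
from h import *
print('keep');go(*slot(KEEP,0)[:2],.107,KEEP[2]);print('rej');go(*slot(REJ,1)[:2],.107,REJ[2])"
```

```text
position: [0.6251, 0.0271, 0.1079]
position: [0.6252, 0.0271, 0.1072]
contact_force: [0.0, 0.0, -3.8]
position: [0.6247, 0.0271, 0.1062]
contact_force: [0.1, -0.6, -3.3]
position: [0.625, 0.0271, 0.1065]
contact_force: [-0.8, -0.3, -4.2]
position: [0.6251, 0.0271, 0.1068]
contact_force: [-0.7, 0.0, -4.2]
keep
t 18.65 shift now-axes [ 3.546e+00  5.155e+00 -3.000e-03] shift after turn [ 4.357e+00  4.490e+00 -4.000e-03] turn [-0.000e+00 -1.000e-03  1.202e+00] F [-0.66  0.04 -4.24]
rej
t 18.65 shift now-axes [ 2.453e+00 -5.747e+00 -3.000e-03] shift after turn [ 3.335e+00 -5.284e+00 -4.000e-03] turn [-0.000e+00 -1.000e-03 -1.143e+00] F [-0.66  0.04 -4.24]
```

Reading is about −4 N, so this case is full and goes to the metal rack.

```bash
python3 -m jog '[{"rx":0,"ry":0,"rz":0.4,"tx":0,"ty":0,"tz":0,"claw":0},{"rx":0,"ry":0,"rz":0.4,"tx":0,"ty":0,"tz":0,"claw":0},{"rx":0,"ry":0,"rz":0.4,"tx":0,"ty":0,"tz":0,"claw":0}]' | sed -n 2p
for i in 1 2; do python3 -m jog '[{"rx":0,"ry":0,"rz":0,"tx":0.436,"ty":0.449,"tz":0,"claw":0},{"rx":0,"ry":0,"rz":0,"tx":0.436,"ty":0.449,"tz":0,"claw":0},{"rx":0,"ry":0,"rz":0,"tx":0.436,"ty":0.449,"tz":0,"claw":0},{"rx":0,"ry":0,"rz":0,"tx":0.436,"ty":0.449,"tz":0,"claw":0},{"rx":0,"ry":0,"rz":0,"tx":0.436,"ty":0.449,"tz":0,"claw":0}]' | sed -n 2p; done
python3 -m jog '[{"rx":0,"ry":0,"rz":0,"tx":0,"ty":0,"tz":0,"claw":0},{"rx":0,"ry":0,"rz":0,"tx":0,"ty":0,"tz":0.2,"claw":0},{"rx":0,"ry":0,"rz":0,"tx":0,"ty":0,"tz":0,"claw":0},{"rx":0,"ry":0,"rz":0,"tx":0,"ty":0,"tz":0,"claw":0},{"rx":0,"ry":0,"rz":0,"tx":0,"ty":0,"tz":0,"claw":0}]' 
python3 - <<'E'
from h import *
go(*slot(KEEP,0)[:2],.107,KEEP[2])
T=snap('top','top5');S=snap('side','side5'); t=robot.get_state()['position']
p=np.array([t[0],t[1],t[2]-.051,KEEP[2]])
V=np.array([(a,b,c) for c in(.09,0) for a in(.05,-.05) for b in(-.013,.013)])
C=[]
for c,u,v in((T,155,250),(S,290,240)):
    q=proj(c,tf(p,V)); i=cv2.resize(c['pixels'][v:v+110,u:u+100+25*(c is S)],None,fx=5 if c is T else 4,fy=5 if c is T else 4,interpolation=cv2.INTER_CUBIC)
    i=cv2.resize(c['pixels'][v:v+130,u:u+100],None,fx=4,fy=4,interpolation=cv2.INTER_CUBIC)
    for a in q[:4 if c is T else 8]: cv2.circle(i,tuple(int(round(x)) for x in ((a-[u,v]+.5)*4)),2,(0,255,0),-1)
    C.append(i)
cv2.imwrite('pics/a5.png',cv2.convertScaleAbs(np.hstack(C)[:,:,::-1],alpha=1.5))
g=cv2.cvtColor(S['pixels'],cv2.COLOR_RGB2GRAY).astype(int)
q=proj(S,tf(p,V)); print(np.round(q,1))
np.savez('pics/p5.npz',p=p)
E
```

```text
position: [0.6252, 0.0271, 0.1069]
position: [0.5516, 0.1295, 0.1071]
position: [0.4785, 0.2312, 0.1073]
time_s: 20.45
position: [0.4794, 0.2292, 0.0988]
eef_rot: [0.0, 0.074, 0.997, -0.0]
contact_force: [0.3, 0.1, -4.4]
opening: 0.0256
finger_force: 59.9
t 20.45 shift now-axes [ 0.016  0.023 -0.204] shift after turn [ 0.016  0.023 -0.204] turn [-0.003  0.002 -0.011] F [ 0.29  0.1  -4.37]
[[347.5 271.5]
 [343.8 280.1]
 [402.  281.2]
 [399.4 290.3]
 [346.7 308.6]
 [343.2 317.6]
 [398.5 318.8]
 [395.9 328.2]]
```

View pics/a5.png

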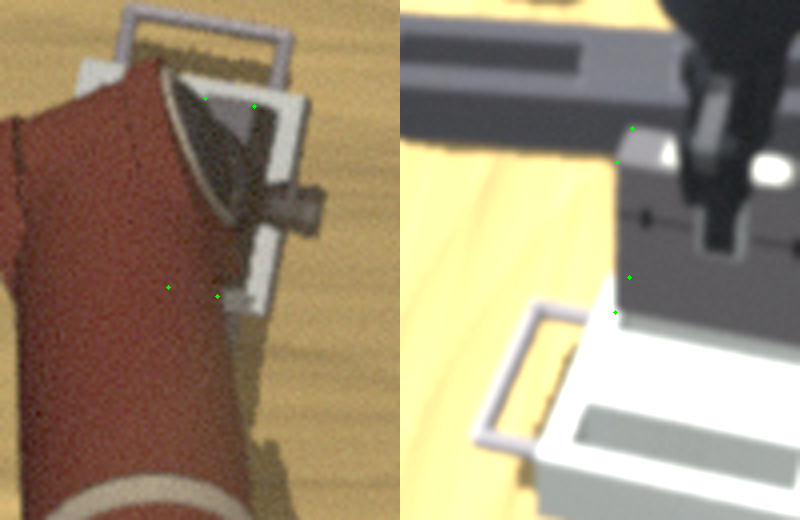

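The side crop shows the left edge of the case at x≈619, against about 616 predicted, so the case sits slightly toward −x in the grip. I'll quantify that from pixel profiles.

```bash
python3 - <<'E'
from h import *
S=load('side5');p=np.load('pics/p5.npz')['p']
g=cv2.cvtColor(S['pixels'],cv2.COLOR_RGB2GRAY).astype(float)
def edge(r,a,b):
    s=g[r,a:b+1]; h=(s[:3].mean()+s[-3:].mean())/2; k=np.where(np.diff(np.sign(s-h)))[0][0]; return a+k+(h-s[k])/(s[k+1]-s[k])
L=proj(S,tf(p,np.array([(.05,.013,z) for z in np.linspace(0,.09,50)])));Rr=proj(S,tf(p,np.array([(-.05,.013,z) for z in np.linspace(0,.09,50)])))
for P,rows in((L,range(287,304,3)),(Rr,range(296,318,3))):
    for r in rows:
        u=np.interp(r,P[::-1,1],P[::-1,0]); print(r,round(u,2),round(edge(r,int(u)-6,int(u)+7),2),end=' | ')
    print()
q=proj(S,tf(p,np.array([(0,.013,0.),(.01,.013,0.)])));print('px per 10mm along',q[1]-q[0])
T=load('top5');gt=cv2.cvtColor(T['pixels'],cv2.COLOR_RGB2GRAY).astype(float)
V=tf(p,np.array([(.05,-.007,.09),(.05,0,.09),(.06,0,.09)])); q=proj(T,V); print(q)
for a in(-.009,-.006,-.003,0,.003):
    ss=np.arange(-.012,.0121,.001); uv=proj(T,tf(p,np.array([(.05+d,a,.09) for d in ss]))); print(a,np.round(map_coordinates(gt,[uv[:,1],uv[:,0]],order=1)).astype(int))
for a in(.046,.042,.038):
    ss=np.arange(-.008,.0081,.001); uv=proj(T,tf(p,np.array([(a,-.013+d,.09) for d in ss]))); print(a,np.round(map_coordinates(gt,[uv[:,1],uv[:,0]],order=1)).astype(int))
E
```

```text
287 343.66 343.22 | 290 343.61 343.22 | 293 343.56 343.26 | 296 343.51 343.34 | 299 343.46 343.24 | 302 343.41 343.25 | 
296 398.87 399.77 | 299 398.6 399.43 | 302 398.32 399.18 | 305 398.05 399.0 | 308 397.77 398.69 | 311 397.5 398.36 | 314 397.22 398.19 | 317 396.95 397.72 | 
px per 10mm along [-5.26323316 -1.05973551]
[[215.07957455 275.57185557]
 [211.79783366 275.00807271]
 [212.6973546  270.31864575]]
-0.009 [ 74  76  75  75  75  74  74  73  73  74  74  73  76  82  93 109 122 127
 131 129 127 122 116 100  84]
-0.006 [ 72  74  75  75  75  74  74  73  72  72  73  73  77  81  94 108 117 124
 127 128 125 120 112  97  83]
-0.003 [ 70  71  73  74  74  73  72  73  74  75  75  76  79  85  96 106 117 126
 128 130 126 122 113 103  91]
0 [ 57  63  68  72  73  73  72  73  72  73  73  73  73  82  92 105 118 124
 128 128 123 115 102  89  79]
0.003 [ 47  53  62  71  72  72  73  74  74  73  72  71  76  85  96 109 120 125
 129 126 123 112  99  85  72]
0.046 [43 42 40 39 41 43 49 54 61 68 70 72 73 74 74 72 72]
0.042 [43 41 40 39 37 42 48 55 61 67 72 75 75 75 75 75 73]
0.038 [41 41 38 32 31 34 41 50 58 66 71 73 74 74 74 72 71]
```

Against each camera's own rack fit, the case sits about 1.15 mm ahead along the slot. I'll compensate and feel in gently.

```bash
python3 -m jog '[{"rx":0,"ry":0,"rz":0,"tx":0.045,"ty":0.03,"tz":0.1,"claw":0},{"rx":0,"ry":0,"rz":0,"tx":0,"ty":0,"tz":0.08,"claw":0},{"rx":0,"ry":0,"rz":0,"tx":0,"ty":0,"tz":0,"claw":0},{"rx":0,"ry":0,"rz":0,"tx":0,"ty":0,"tz":0,"claw":0},{"rx":0,"ry":0,"rz":0,"tx":0,"ty":0,"tz":0,"claw":0}]'|sed -n '2p;4p'
python3 -c "
from h import *
go(*slot(KEEP,0)[:2],.057,KEEP[2])"
for i in 1 2 3 4; do python3 -m jog '[{"rx":0,"ry":0,"rz":0,"tx":0,"ty":0,"tz":0.02,"claw":0},{"rx":0,"ry":0,"rz":0,"tx":0,"ty":0,"tz":0,"claw":0}]'|sed -n '2p;4p';done
```

```text
position: [0.4773, 0.2316, 0.0918]
contact_force: [-0.2, 0.4, -3.7]
t 21.05 shift now-axes [-0.046 -0.029  0.869] shift after turn [-0.046 -0.029  0.869] turn [0.    0.001 0.002] F [-0.25  0.44 -3.73]
position: [0.4772, 0.2316, 0.0909]
contact_force: [-0.2, -0.4, -4.3]
position: [0.4771, 0.2316, 0.09]
contact_force: [-0.4, -0.1, -3.4]
position: [0.4771, 0.2316, 0.0892]
contact_force: [-0.9, 0.4, -3.1]
position: [0.4771, 0.2315, 0.0884]
contact_force: [0.0, -1.0, -3.4]
```

```bash
python3 -m jog '[{"rx":0,"ry":0,"rz":0,"tx":-0.017,"ty":-0.02,"tz":-0.03,"claw":0},{"rx":0,"ry":0,"rz":0,"tx":0,"ty":0,"tz":0.03,"claw":0},{"rx":0,"ry":0,"rz":0,"tx":0,"ty":0,"tz":0,"claw":0},{"rx":0,"ry":0,"rz":0,"tx":0,"ty":0,"tz":0,"claw":0}]'|sed -n '2p;4p'
python3 -c "
from h import *
go(*slot(KEEP,0)[:2],.057,KEEP[2])"
for i in 1 2 3; do python3 -m jog '[{"rx":0,"ry":0,"rz":0,"tx":0,"ty":0,"tz":0.02,"claw":0},{"rx":0,"ry":0,"rz":0,"tx":0,"ty":0,"tz":0,"claw":0}]'|sed -n '2p;4p';done
```

```text
position: [0.4777, 0.2307, 0.0885]
contact_force: [0.6, 0.1, -4.5]
t 22.25 shift now-axes [-0.033 -0.008  0.787] shift after turn [-0.033 -0.008  0.787] turn [-0.    -0.001  0.002] F [ 0.65  0.14 -4.54]
position: [0.4776, 0.2307, 0.0876]
contact_force: [-0.3, 0.5, -5.0]
position: [0.4776, 0.2307, 0.0868]
contact_force: [-0.5, -0.0, -4.8]
position: [0.4777, 0.2307, 0.086]
contact_force: [-0.7, 0.8, -4.4]
```

Underside at about 35 mm with no contact, so the case is in the slot. Continuing down.

```bash
for i in 1 2; do python3 -m jog '[{"rx":0,"ry":0,"rz":0,"tx":0,"ty":0,"tz":0.03,"claw":0},{"rx":0,"ry":0,"rz":0,"tx":0,"ty":0,"tz":0.03,"claw":0},{"rx":0,"ry":0,"rz":0,"tx":0,"ty":0,"tz":0,"claw":0}]'|sed -n '2p;4p';done
```

```text
position: [0.4776, 0.2306, 0.0835]
contact_force: [-0.5, 0.4, -3.9]
position: [0.4776, 0.2307, 0.0811]
contact_force: [-0.1, -0.1, -4.9]
```

```bash
for i in 1 2; do python3 -m jog '[{"rx":0,"ry":0,"rz":0,"tx":0,"ty":0,"tz":0.05,"claw":0},{"rx":0,"ry":0,"rz":0,"tx":0,"ty":0,"tz":0.05,"claw":0},{"rx":0,"ry":0,"rz":0,"tx":0,"ty":0,"tz":0.05,"claw":0},{"rx":0,"ry":0,"rz":0,"tx":0,"ty":0,"tz":0,"claw":0}]'|sed -n '2p;4p';done
```

```text
position: [0.4775, 0.2306, 0.0749]
contact_force: [-0.3, 0.2, -4.1]
position: [0.4775, 0.2306, 0.069]
contact_force: [-0.6, -0.3, -4.7]
```

```bash
python3 -m jog '[{"rx":0,"ry":0,"rz":0,"tx":0,"ty":0,"tz":0.05,"claw":0},{"rx":0,"ry":0,"rz":0,"tx":0,"ty":0,"tz":0.05,"claw":0},{"rx":0,"ry":0,"rz":0,"tx":0,"ty":0,"tz":0.05,"claw":0},{"rx":0,"ry":0,"rz":0,"tx":0,"ty":0,"tz":0.05,"claw":0},{"rx":0,"ry":0,"rz":0,"tx":0,"ty":0,"tz":0,"claw":0}]'|sed -n '2p;4p'
for i in 1 2 3 4; do python3 -m jog '[{"rx":0,"ry":0,"rz":0,"tx":0,"ty":0,"tz":0.02,"claw":0},{"rx":0,"ry":0,"rz":0,"tx":0,"ty":0,"tz":0,"claw":0},{"rx":0,"ry":0,"rz":0,"tx":0,"ty":0,"tz":0,"claw":0}]'|sed -n '2p;4p';done
```

```text
position: [0.4775, 0.2306, 0.0609]
contact_force: [0.0, 0.1, -3.6]
position: [0.4778, 0.2307, 0.0606]
contact_force: [-0.2, 0.2, -4.4]
position: [0.4777, 0.2307, 0.0597]
contact_force: [-0.4, 1.2, -3.6]
position: [0.4777, 0.2307, 0.0588]
contact_force: [-0.0, -0.7, -3.4]
position: [0.4777, 0.2307, 0.0581]
contact_force: [0.9, 0.2, -4.3]
```

```bash
for i in 1 2 3; do python3 -m jog '[{"rx":0,"ry":0,"rz":0,"tx":0,"ty":0,"tz":0.025,"claw":0},{"rx":0,"ry":0,"rz":0,"tx":0,"ty":0,"tz":0,"claw":0},{"rx":0,"ry":0,"rz":0,"tx":0,"ty":0,"tz":0,"claw":0}]'|sed -n '2p;4p';done
```

```text
position: [0.4777, 0.2307, 0.0571]
contact_force: [-0.0, -0.4, -3.7]
position: [0.4779, 0.2308, 0.0562]
contact_force: [-0.2, 0.5, -2.5]
position: [0.4778, 0.2308, 0.0553]
contact_force: [-1.5, -0.1, -0.4]
```

Spring floor contact at 0.057 with the weight taken over. Release and retreat.

```bash
python3 -m jog '[{"rx":0,"ry":0,"rz":0,"tx":0,"ty":0,"tz":0,"claw":0.6},{"rx":0,"ry":0,"rz":0,"tx":0,"ty":0,"tz":0,"claw":0.6},{"rx":0,"ry":0,"rz":0,"tx":0,"ty":0,"tz":0,"claw":0.6},{"rx":0,"ry":0,"rz":0,"tx":0,"ty":0,"tz":0,"claw":0.6},{"rx":0,"ry":0,"rz":0,"tx":0,"ty":0,"tz":0,"claw":0.6}]'
python3 -m jog '[{"rx":0,"ry":0,"rz":0,"tx":0,"ty":0,"tz":-0.3,"claw":0.6},{"rx":0,"ry":0,"rz":0,"tx":0,"ty":0,"tz":-0.6,"claw":0.6},{"rx":0,"ry":0,"rz":0,"tx":0,"ty":0,"tz":-0.8,"claw":0.6},{"rx":0,"ry":0,"rz":0,"tx":0,"ty":0,"tz":-0.8,"claw":0.6},{"rx":0,"ry":0,"rz":0,"tx":0,"ty":0,"tz":-0.8,"claw":0.6}]'|sed -n '2p;4p'
for i in 1 2; do python3 -m jog '[{"rx":0,"ry":0,"rz":0,"tx":0,"ty":-0.8,"tz":0,"claw":0.6},{"rx":0,"ry":0,"rz":0,"tx":0,"ty":-0.8,"tz":0,"claw":0.6},{"rx":0,"ry":0,"rz":0,"tx":0,"ty":-0.8,"tz":0,"claw":0.6},{"rx":0,"ry":0,"rz":0,"tx":0,"ty":0,"tz":0,"claw":0.6},{"rx":0,"ry":0,"rz":0,"tx":0,"ty":0,"tz":0,"claw":0.6}]'|sed -n 2p;done
python3 - <<'E'
from h import *
T=snap('top','top9');S=snap('side','side9')
for r,i in((KEEP,0),(REJ,0)):
    x,y,a=slot(r,i)
    print(np.round((x,y),4)); 
    for cs,f in(([T,S],(0,1,2,3)),([T],(0,1))): print(fit(cs,CASE,[x,y,.096,a],f,(3,2,2)))
k=lambda c,u,v:cv2.resize(c['pixels'][v:v+130,u:u+100],None,fx=2.6,fy=2.6)
cv2.imwrite('pics/a9.png',np.hstack([k(T,155,230),k(S,300,270),k(S,310,130)])[:,:,::-1])
E
```

```text
time_s: 27.35
position: [0.4778, 0.2308, 0.0551]
eef_rot: [0.0, 0.073, 0.997, 0.0]
contact_force: [-0.6, -1.3, -0.2]
opening: 0.0515
finger_force: 0.0
position: [0.4776, 0.2307, 0.1893]
contact_force: [0.1, -0.3, 0.2]
position: [0.464, 0.1353, 0.188]
position: [0.4503, 0.0417, 0.1875]
[0.479  0.2302]
(array([ 0.47853046,  0.23046353,  0.0939713 , -0.14265423]), np.float64(0.4395365111591868), 164)
(array([ 0.47997022,  0.23000433,  0.096     , -0.1465    ]), np.float64(0.1950418956086234), 71)
[ 0.5456 -0.2796]
(array([ 0.54554452, -0.28033811,  0.09454322,  0.18267276]), np.float64(0.3613569488480155), 168)
(array([ 0.54524172, -0.28004807,  0.096     ,  0.1809    ]), np.float64(0.21494076171446888), 69)
```

View pics/a9.png

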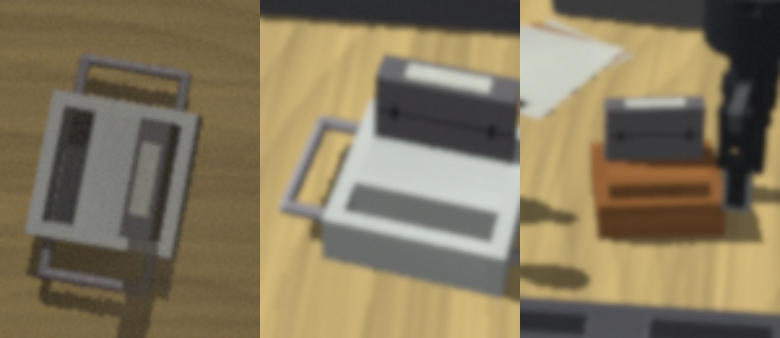

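Both cases stand upright and home in their slots: top heights measure 94 and 94.5 mm, centred within about 1 mm. The arm is clear.

```bash
python3 -c "
from plant import robot
print(robot.finish_job())"
```

```text
the job is handed in; nothing more can be done
None
```

The near case weighed in empty (about 1.3 N) and is seated in the wooden rack; the far case was full (about 4 N) and is seated in the metal hooped rack; the job is handed in after about 29 s of robot time, and the call returned no verdict.

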